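# Sweep the used caps off the decapping deck into the waste tray

## Robot

A 6-joint arm with a two-finger parallel gripper is mounted at the origin on the work surface. World frame = base frame: x ahead of the robot, y to its left, z up, the work surface at z = 0. Lengths are in mm, angles in degrees, forces in N, time in s.
With the tool pointing down it reaches from about 350 to 850 mm from the base axis. Payload 8.1 kg.
Tool frame: the origin (TCP) lies midway between the tips of the shut fingers; the grasp point (between the pads) lies 19 mm behind it (hold_point_z is the distance from the TCP to the grasp point, in mm); z points along the fingers, y is the direction in which the jaws open and shut (so a half turn about z gives the same grasp; the last joint's range is limited). The gripper opens to 85 mm and grips with 20 to 120 N. Pads are 22 mm wide; open, the fingers measure 114 mm over their backs; the gripper's body (76 mm by 85 mm) begins 54 mm behind the grasp point. The pads swing forward as they close: fully open they stand 13 mm farther back than shut.
Start: joints at [70.451, 7.471, 85.268, -0, 87.261, -4.893], TCP at [151.789, 580.487, 231.292] pointing down, gripper open.
Joint ranges: [-169.43, 169.43], [-51.17, 129.36], [1.28, 143.12], [-76.62, 256.62], [0, 156.53], [-152.29, 152.29]. Speed limits (degrees/s): [136.94, 136.94, 159.86, 180, 180, 180].

## Interface

Orientations are given as [roll, pitch, yaw] about the fixed x, y, z axes, in that order (R = Rz(yaw) Ry(pitch) Rx(roll)).
In Python, from bench import sense, snapshot, camera_params, hand_in, hold_point_z gives the robot as it stands.
- The arm moves only by the tool servo_tool, never from a script. Its argument "motion" is a list of rows, each a list of 7 numbers: the finger opening in mm, from 0 to 85.4, then the shift along the tool's x, y, z in mm, then the turn, a rotation vector about the tool's x, y, z in rad. A call has 1 to 10 rows; each row shifts and turns the pose as measured when the row begins, along the tool's axes as they then stand; what a row does not reach is not made up. A row lasts 1/10 s, in which the tool goes at most 50 mm and 8.59 degrees, less where a joint would pass 70% of its speed; a pose out of reach is approached as far as the arm can. A call with a gripper value outside its range is refused whole. The fingers move at their own pace and stop on an object; "force" is the grip in N (left out, the last holds). Time passes only in rows, so rows that do not move let the fingers close. It gives the time, the measured TCP pose, the force and the opening at its end, in the units of the state.
- sense(): the state, without advancing time (a new reading comes with each control period).
- snapshot(name): name is "side" or "top"; returns the picture (420x560x3 uint8, blue, green, red); there is no depth.
- camera_params(name): a dict with "fx", "fy", "cx", "cy" (pixels), "D" ([k1, k2, p1, p2, k3] as OpenCV has them; the pictures are not rectified), "R" (3x3) and "t" (3): a world point X has camera coordinates R X + t. Camera axes: x right, y down, z forward; pixel columns grow to the right and rows downward; lengths in mm; the calibration is good to about 2 mm. A picture is of the moment at which its call begins. camera_params takes no time and is no camera call.
- hand_in(): hands the job in, once; it reports no verdict.
The state is a dict: "time": time; "joint_pos": joint angles; "qd": joint speeds; "joint_efforts": joint torques, N m; "tool_pos": TCP position; "tcp_rot": TCP orientation; "ft_force": force on the tool from outside, world axes, zero at the start; "wrist_torque": the same for the moment, N m; "finger_gap": finger opening in mm.
Only numpy, scipy, OpenCV 4.12 (cv2) and the standard library are available. Lean on these libraries where they do the work, as an engineer would, in place of code of your own. Each camera call takes 0.05 s, during which the arm holds its last target. There are 200 camera calls.

## Task

Sweep the three used orange caps along the white deck and off its open end into the yellow waste tray. Only push them along with the fingers, never pick one up, and leave the amber vial standing where it is on the deck and the blue tube rack alone.

Things in the scene. Friction and masses are not known exactly. Their poses are not given: they have to be found in the camera images.
- deck: fixed raised white deck, 230 mm along its x, 260 mm along its y, flat top 55 mm above the bench; origin on the bench under its centre, z up. A rim 5 mm thick at x = -112 and +112 mm stands 12 mm above the top; both ends (y = -130 and +130 mm) are open and flush. The waste tray is at one end, the tube rack at the other; which is which changes
- tray: fixed open yellow waste tray with its near rim tucked under one end of the deck; 220 mm along its x, 116 mm along its y, 42 mm tall, walls and floor 3 mm; its rim lies 13 mm below the deck top, so caps pushed over the deck's end drop in. Origin on the bench under its centre, 180 mm from the deck's origin along the deck's +y or -y; axes parallel to the deck's
- cap_a: used orange screw cap, a solid disc 28 mm in diameter and 14 mm tall, 10 to 17 g, starting flat on the deck at y -50 to 50 mm in one of four lanes along the deck's y, near x = -75, -25, 25, 75 mm (within 4 mm; caps and vial have a lane each); origin at the middle of the disc (7 mm above the deck top at the start), z its axis, its yaw means nothing
- cap_b: used orange screw cap, a solid disc 28 mm in diameter and 14 mm tall, 10 to 17 g, starting flat on the deck at y -50 to 50 mm in one of four lanes along the deck's y, near x = -75, -25, 25, 75 mm (within 4 mm; caps and vial have a lane each); origin at the middle of the disc (7 mm above the deck top at the start), z its axis, its yaw means nothing
- cap_c: used orange screw cap, a solid disc 28 mm in diameter and 14 mm tall, 10 to 17 g, starting flat on the deck at y -50 to 50 mm in one of four lanes along the deck's y, near x = -75, -25, 25, 75 mm (within 4 mm; caps and vial have a lane each); origin at the middle of the disc (7 mm above the deck top at the start), z its axis, its yaw means nothing
- vial: full amber sample vial with white cap standing among the caps, 30 mm in diameter, 45 mm tall, 60 g, loose; origin at the centre of its underside, z up; to be left standing
- rack: loose blue tube rack with capped tubes at the deck's other end, 200 mm along its x, 85 mm along its y, 72 mm tall over the tubes, 700 g; origin on the bench under its centre, 180 mm from the deck's origin; its near face is 7 mm from the deck's end; to be left alone
Mind the look-alikes: they are no part of the job. Leave any turquoise look-alike of the cap_b alone.

How it is judged:
By the outcome, as a careful person would: the job done as asked, in the order asked, and still so for the second after the job is handed in, with the robot touching nothing.
It also fails if it takes over 48 s, if anything falls off the work surface, if the arm or the gripper's body presses on something with over 40 N, if the wrist force passes 120 N, or if a joint passes its speed limit or range.

## Working session

There is one attempt and no reset: what is moved stays moved. The work goes in short steps, Python scripts to look and compute and a tool call to move; the robot and the scene stay as the last step left them, time stands still between calls to the robot, and variables do not carry over. Pictures are saved under pics/ and viewed, about 8 in all and at most 12, crops included, and the job is handed in when it is done.

Besides the shell and the picture viewer there is one more tool, called after "Emit:" by a JSON object that holds its "name" and its "arguments". servo_tool: Moves the arm, as the interface text tells. Its arguments: {"type":"object","properties":{"motion":{"type":"array"},"force":{"type":"number"}},"required":["motion"]}

```bash
mkdir -p pics; python3 - <<'E'
from bench import *
import cv2
for n in("top","side"):
    cv2.imwrite(f"pics/{n}0.png",snapshot(n)); p=camera_params(n); print(n,{k:(v.tolist() if hasattr(v,'tolist') else v) for k,v in p.items()})
s=sense();print(s)
E
```

```text
top {'fx': 467.2365917008717, 'fy': 467.2365917008717, 'cx': 278.2888830345699, 'cy': 207.96438496939476, 'D': [-0.1173649680662355, 0.0, 0.0, 0.0, 0.0], 'R': [[0.0015632521915896313, -0.999995136625594, -0.002698697416313645], [-0.9805894737580599, -0.001003781083011032, -0.19606957025104166], [0.1960659077898967, 0.0029528204646942276, -0.9805862739472886]], 't': [39.86778389374271, 551.0713384502732, 757.780541872931]}
side {'fx': 497.6339154550128, 'fy': 497.6339154550128, 'cx': 276.69905804002605, 'cy': 212.41478351466117, 'D': [-0.08984598962416879, 0.0, 0.0, 0.0, 0.0], 'R': [[0.9579206406799122, -0.2869191092863343, -0.008091408142145635], [-0.22341828244576328, -0.7276235730698176, -0.6485739795752654], [0.18020076922247416, 0.6230901705527445, -0.7611086138864678]], 't': [-496.69694021337006, 176.38154213001914, 662.2139786668344]}
{'time': 0.1, 'joint_pos': array([ 7.04532217e+01,  7.51168600e+00,  8.53234604e+01, -6.48705770e-04,
        8.72633228e+01, -4.89418042e+00]), 'qd': array([ 0.00808763, -0.16231791, -0.20556883,  0.0002991 , -0.11658211,
       -0.01902975]), 'joint_efforts': array([ 1.41387514e-03, -5.70946920e+01, -5.01943338e+01, -1.84077767e-04,
        8.10177822e-03,  7.67926736e-07]), 'tool_pos': array([151.5972853 , 580.00633052, 230.33588344]), 'tcp_rot': array([-1.79901834e+02, -7.75542238e-03,  1.65347427e+02]), 'ft_force': array([ 0.13323475,  0.33209504, -0.63012214]), 'wrist_torque': array([-0.03499303,  0.02787252,  0.05139456]), 'finger_gap': 85.08677063895203}
```

View pics/top0.png

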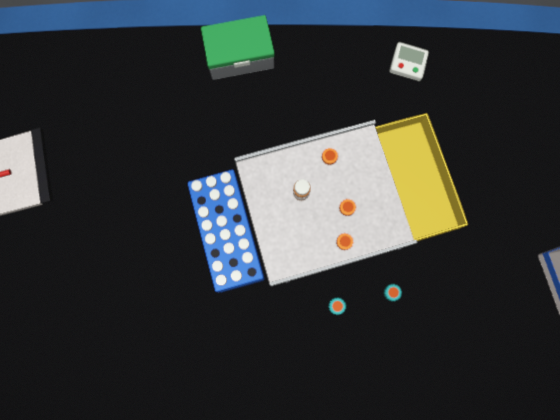

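View pics/side0.png

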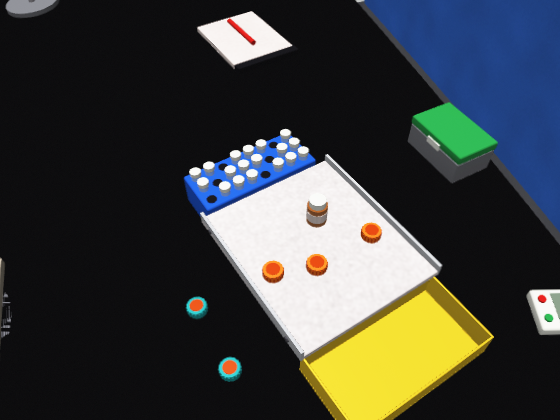

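The top view has orange caps at (330,156), (347,207) and (345,241), with the vial at (302,189). The tray is on the right and the rack on the left. The look-alikes are the two turquoise-skirted caps on the bench at (338,306) and (393,292), plus the round white tube caps in the rack. I'll take only the three on the deck, and check them in an enlarged crop.

```bash
cat > h.py <<'E'
import numpy as np,cv2
from bench import *
def back(n,uv,z):
    p=camera_params(n);K=np.array([[p['fx'],0,p['cx']],[0,p['fy'],p['cy']],[0,0,1]])
    R=np.array(p['R']);t=np.array(p['t'])
    q=cv2.undistortPoints(np.array(uv,float).reshape(-1,1,2),K,np.array(p['D'])).reshape(-1,2)
    d=np.c_[q,np.ones(len(q))]@R; c=-R.T@t
    return (c+d*((z-c[2])/d[:,2])[:,None])[:,:2]
def orange(n,im,z):
    h=cv2.cvtColor(im,cv2.COLOR_BGR2HSV);m=cv2.inRange(h,(3,150,120),(17,255,255))
    k,l,st,ce=cv2.connectedComponentsWithStats(m)
    return [(st[i,4],ce[i].round(1),back(n,[ce[i]],z)[0].round(1)) for i in range(1,k) if st[i,4]>40]
E
python3 - <<'E'
from h import *
for n in("top","side"):
    im=cv2.imread(f"pics/{n}0.png")
    print(n); [print(*r) for r in orange(n,im,65)]
c=back("top",[(237,159),(375,123),(415,243),(270,282)],[67]*4 and 67)
print(c.round(1), np.linalg.norm(np.roll(c,-1,0)-c,axis=1).round(1), c.mean(0))
print("vial top",back("top",[(302,187)],100),back("side",[(318,202)],100))
im=cv2.imread("pics/top0.png")[105:315,180:480]
cv2.imwrite("pics/c.png",cv2.resize(im,(800,560),interpolation=cv2.INTER_CUBIC))
E
```

```text
top
177 [329.2 156. ] [642.3 -48.9]
181 [347.  207.1] [550.6 -77.7]
183 [344.3 241.2] [491.6 -71.5]
66 [393.2 291.9] [ 405.8 -151.9]
62 [337.2 305.8] [383.7 -57.3]
side
45 [316.2 209.3] [582.7  11.7]
323 [370.6 232.3] [641.5 -50.8]
361 [316.6 264.2] [550.7 -79.6]
369 [272.7 271.2] [491.7 -73.1]
116 [195.9 304.8] [384.7 -93.7]
148 [229.2 366.9] [ 406.1 -185.8]
[[ 636.   113. ]
 [ 704.  -132.5]
 [ 487.9 -192.4]
 [ 422.9   54.1]] [254.8 224.2 255.  221.1] [562.69777026 -39.43999673]
vial top [[577.36929021   1.25512352]] [[577.67318655  -4.3160668 ]]
```

View pics/c.png

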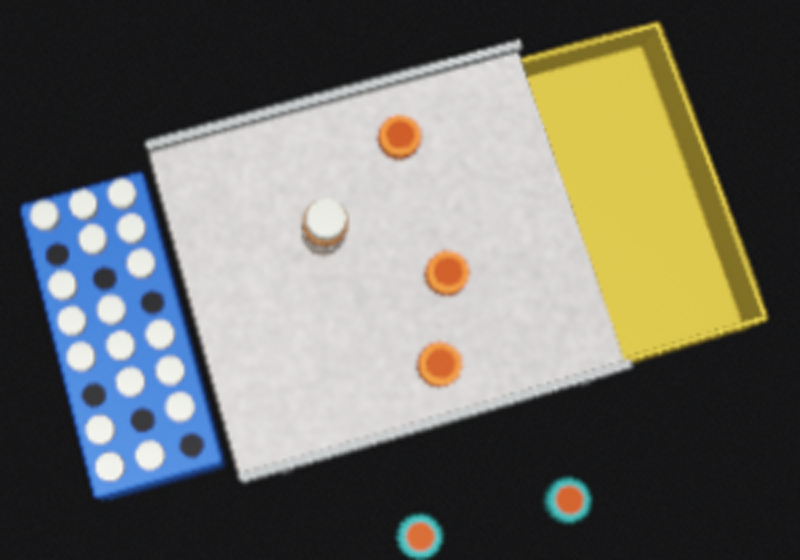

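The crop shows three all-orange caps on the deck, with the vial standing in its own lane between them. The skirted turquoise ones are off the deck. The lanes come out at e = 74, -22 and -77 for the caps and 24 for the vial, which matches the description. I'll push with the jaws across the sweep, about 15 mm apart, so the two fingertips cradle each cap.

Emit:
{"name": "servo_tool", "arguments": {"motion": [[15,0,0,0,0,0,0.15],[15,0,0,0,0,0,0.15],[15,0,0,0,0,0,0.15],[15,0,0,0,0,0,0.15],[15,0,0,0,0,0,0.15],[15,0,0,0,0,0,0.15],[15,0,0,0,0,0,0.15]]}}

```text
time: 0.8
tool_pos: [150.8, 577.7, 225.7]
tcp_rot: [-179.7, 0.4, 104.8]
ft_force: [0.4, -0.8, -0.5]
finger_gap: 15.1
```

```bash
cat >> h.py <<'E'
from scipy.spatial.transform import Rotation as Ro
D=np.array([.261,-.965,0]);E=np.array([.965,.261,0]);O=np.array([562.7,-39.4,0])
def go(e,s,z,yaw=105.1):
    st=sense();R=Ro.from_euler('xyz',st['tcp_rot'],degrees=True);p=np.array(st['tool_pos'])
    T=Ro.from_euler('xyz',[180,0,yaw],degrees=True)
    q=p-O
    print('t',st['time'],'e,s,z',(q@E).round(1),(q@D).round(1),p[2].round(1),'F',st['ft_force'].round(1),'gap',round(st['finger_gap'],1))
    print('shift',R.inv().apply(O+e*E+s*D+[0,0,z]-p).round(1),'turn',(R.inv()*T).as_rotvec().round(3))
E
python3 -c "
from h import *
go(74,-12,140)"
```

```text
t 0.8 e,s,z -236.4 -703.0 225.7 F [ 0.4 -0.8 -0.5] gap 15.1
shift [-688.9  314.6   89.4] turn [-0.005  0.008 -0.005]
```

Emit:
{"name": "servo_tool", "arguments": {"motion": [[15,-43,20,0,0,0,0],[15,-43,20,0,0,0,0],[15,-43,20,0,0,0,0],[15,-43,20,0,0,0,0],[15,-43,20,0,0,0,0],[15,-43,20,0,0,0,0],[15,-43,20,0,0,0,0],[15,-43,20,0,0,0,0],[15,-43,20,0,0,0,0],[15,-43,20,0,0,0,0]]}}

```text
time: 1.8
tool_pos: [456.0, 200.3, 222.5]
tcp_rot: [-179.3, 0.6, 105.0]
ft_force: [0.5, 0.7, 0.6]
finger_gap: 14.8
```

```bash
python3 -c "
from h import *
go(74,-12,140)"
```

```text
t 1.8 e,s,z -40.4 -259.1 222.5 F [0.5 0.7 0.6] gap 14.8
shift [-246.   116.1   83.9] turn [-0.012  0.011 -0.003]
```

Emit:
{"name": "servo_tool", "arguments": {"motion": [[15,-41,19,10,-0.012,0.011,0],[15,-41,19,10,0,0,0],[15,-41,19,10,0,0,0],[15,-41,19,10,0,0,0],[15,-41,19,10,0,0,0],[15,-30,15,10,0,0,0],[15,-10,5,10,0,0,0],[15,0,0,0,0,0,0]]}}

```text
time: 2.6
tool_pos: [636.8, -23.6, 146.8]
tcp_rot: [-179.9, -0.1, 104.5]
ft_force: [-0.3, -0.3, 0.9]
finger_gap: 14.9
```

```bash
python3 -c "
from h import *
go(74,-12,61)
cv2.imwrite('pics/t1.png',cv2.resize(snapshot('side')[120:390,180:500],(800,675))[:600])"
```

```text
t 2.6 e,s,z 75.6 4.1 146.8 F [-0.3 -0.3  0.9] gap 14.9
shift [16.  -1.7 85.8] turn [-0.001 -0.001 -0.01 ]
```

View pics/t1.png

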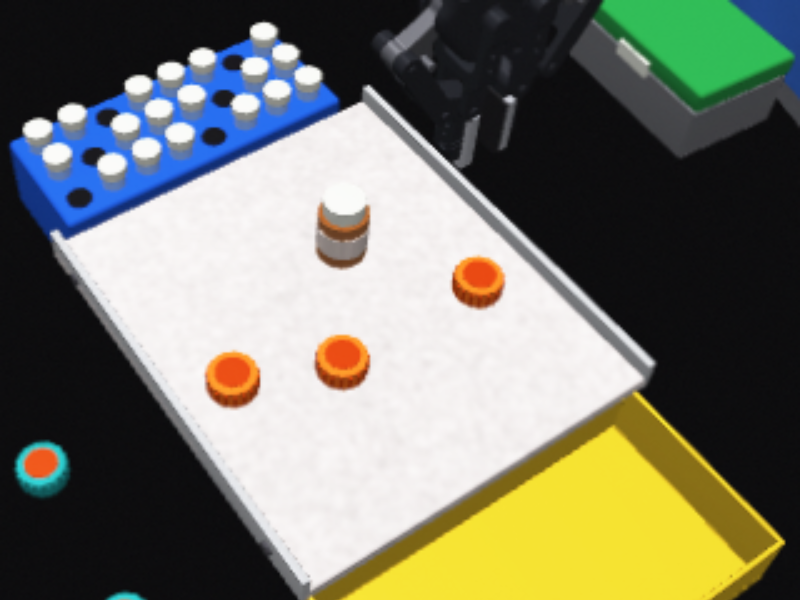

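The fingertips, at (465,150) and (505,130), hang above lane A short of its cap at (478,280). I'll back up a little and descend.

Emit:
{"name": "servo_tool", "arguments": {"motion": [[15,18,-2,0,0,0,-0.01],[15,0,0,25,0,0,0],[15,0,0,25,0,0,0],[15,0,0,20,0,0,0],[15,0,0,7,0,0,0],[15,0,0,-0.7,0,0,0]]}}

```text
time: 3.25
tool_pos: [628.1, 5.2, 75.0]
tcp_rot: [179.7, -0.1, 105.6]
ft_force: [0.1, -0.3, 0.3]
finger_gap: 14.9
```

```bash
python3 -c "
from h import *
go(74,135,61)"
```

```text
t 3.25 e,s,z 74.8 -26.0 75.0 F [ 0.1 -0.3  0.3] gap 14.9
shift [-160.9   -2.3   13.7] turn [ 0.005 -0.002  0.009]
```

Emit:
{"name": "servo_tool", "arguments": {"motion": [[15,0,0,11,0,0,0],[15,-3,0,3,0,0,0],[15,-8,0,-0.5,0,0,0],[15,-10,0,-0.5,0,0,0]]}}

```text
time: 3.65
tool_pos: [635.7, -13.4, 65.2]
tcp_rot: [179.4, -0.0, 105.8]
ft_force: [0.1, -0.7, 0.2]
finger_gap: 15.0
```

```bash
python3 -c "
from h import *
go(74,135,61)"
```

```text
t 3.65 e,s,z 77.3 -6.0 65.2 F [ 0.1 -0.7  0.2] gap 15.0
shift [-140.9   -5.1    4.1] turn [ 0.01  -0.001  0.013]
```

Emit:
{"name": "servo_tool", "arguments": {"motion": [[15,0,-3,3,0.01,0,0.013],[15,-2,-1,1,0,0,0],[15,-10,0,-0.3,0,0,0],[15,-12,0,-0.3,0,0,0],[15,-13,0,-0.3,0,0,0]]}}

```text
time: 4.15
tool_pos: [643.0, -54.6, 63.3]
tcp_rot: [180.0, 0.0, 105.0]
ft_force: [0.7, 0.5, 0.5]
finger_gap: 14.9
```

```bash
python3 -c "
from h import *
go(74,135,61)"
```

```text
t 4.15 e,s,z 73.5 35.6 63.3 F [0.7 0.5 0.5] gap 14.9
shift [-99.3   0.8   2.3] turn [ 0.001  0.    -0.002]
```

Emit:
{"name": "servo_tool", "arguments": {"motion": [[15,-13,0.3,0.5,0,0,0],[15,-13,0.3,0.5,0,0,0],[15,-13,0,0,0,0,0],[15,-13,0,0,0,0,0],[15,-13,0,-0.3,0,0,0],[15,-13,0,-0.3,0,0,0]]}}

```text
time: 4.75
tool_pos: [665.6, -138.2, 62.9]
tcp_rot: [179.9, 0.0, 104.9]
ft_force: [0.2, -0.0, 0.2]
finger_gap: 15.0
```

```bash
python3 -c "
from h import *
go(74,135,61)
cv2.imwrite('pics/t2.png',cv2.resize(snapshot('side')[120:420,180:500],(640,600)))"
```

```text
t 4.75 e,s,z 73.5 122.2 62.9 F [ 0.2 -0.   0.2] gap 15.0
shift [-12.7   0.5   1.9] turn [ 0.001  0.001 -0.004]
```

View pics/t2.png

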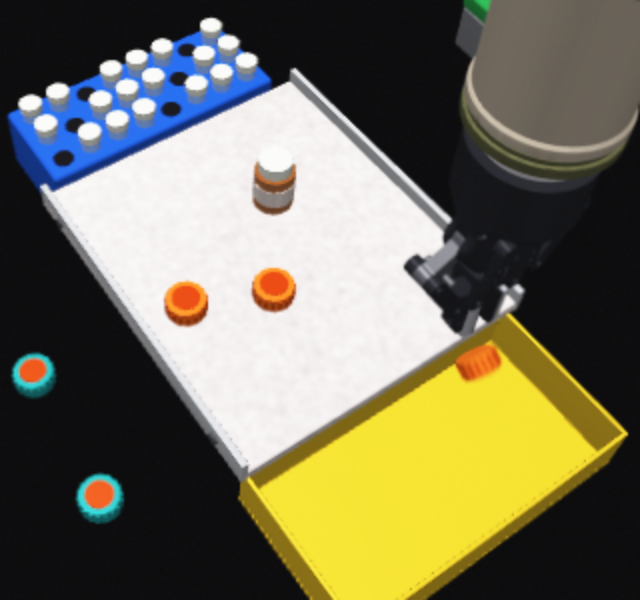

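Cap A is tumbling into the tray at (478,362). The other two caps and the vial haven't moved. Next is cap B.

Emit:
{"name": "servo_tool", "arguments": {"motion": [[15,0,0,-30,0,0,0],[15,0,0,-30,0,0,0],[15,33,-24,0,0,0,0],[15,33,-24,0,0,0,0],[15,33,-24,0,0,0,0],[15,25,-18,0,0,0,0],[15,5,-4,0,0,0,0],[15,0,0,0,0,0,0]]}}

```text
time: 5.6
tool_pos: [539.5, -39.8, 124.7]
tcp_rot: [179.8, 0.1, 104.6]
ft_force: [0.5, 0.0, -0.3]
finger_gap: 15.0
```

```bash
python3 -c "
from h import *
go(-22,-8,61)"
```

```text
t 5.6 e,s,z -22.4 -5.7 124.7 F [ 0.5  0.  -0.3] gap 15.0
shift [ 2.5  0.3 63.7] turn [ 0.003  0.002 -0.009]
```

Emit:
{"name": "servo_tool", "arguments": {"motion": [[15,3,0,22,0,0,-0.009],[15,0,0,22,0,0,0],[15,0,0,10,0,0,0],[15,0,0,4,0,0,0],[15,0,0,0,0,0,0]]}}

```text
time: 6.1
tool_pos: [544.5, -40.2, 67.5]
tcp_rot: [179.5, 0.3, 105.1]
ft_force: [-0.5, 1.2, 0.9]
finger_gap: 15.0
```

```bash
python3 -c "
from h import *
go(-22,135,62)"
```

```text
t 6.1 e,s,z -17.7 -4.0 67.5 F [-0.5  1.2  0.9] gap 15.0
shift [-138.9   -4.2    6.3] turn [ 0.008  0.005 -0.   ]
```

Emit:
{"name": "servo_tool", "arguments": {"motion": [[15,0,-4,4,0.008,0.005,0],[15,0,-1,1,0,0,0],[15,-3,0,0,0,0,0]]}}

```text
time: 6.4
tool_pos: [541.8, -45.3, 64.0]
tcp_rot: [179.9, 0.1, 105.1]
ft_force: [-0.2, -0.4, -1.0]
finger_gap: 15.2
```

```bash
python3 -c "
from h import *
go(-22,135,62)"
```

```text
t 6.4 e,s,z -21.7 0.2 64.0 F [-0.2 -0.4 -1. ] gap 15.2
shift [-1.348e+02 -1.000e-01  2.100e+00] turn [ 0.002  0.001 -0.001]
```

Emit:
{"name": "servo_tool", "arguments": {"motion": [[15,-8,0,0.5,0,0,0],[15,-12,0,0.3,0,0,0],[15,-13,0,0.3,0,0,0],[15,-13,0,0,0,0,0],[15,-13,0,0,0,0,0],[15,-13,0,0,0,0,0]]}}

```text
time: 7.0
tool_pos: [563.0, -121.0, 64.6]
tcp_rot: [179.8, 0.2, 105.1]
ft_force: [-0.2, 0.4, -0.7]
finger_gap: 15.0
```

```bash
python3 -c "
from h import *
go(-22,128,62)"
```

```text
t 7.0 e,s,z -21.0 78.8 64.6 F [-0.2  0.4 -0.7] gap 15.0
shift [-49.1  -1.    2.7] turn [ 0.004  0.003 -0.   ]
```

Emit:
{"name": "servo_tool", "arguments": {"motion": [[15,-13,-0.5,1.5,0,0,0],[15,-13,-0.5,0.8,0,0,0],[15,-13,0,0.3,0,0,0],[15,-11,0,0,0,0,0],[15,0,0,0,0,0,0]]}}

```text
time: 7.5
tool_pos: [576.3, -176.7, 61.7]
tcp_rot: [179.8, 0.2, 104.9]
ft_force: [-0.4, -0.5, 0.5]
finger_gap: 15.4
```

```bash
python3 -c "
from h import *
go(-77,-29,125)
cv2.imwrite('pics/t3.png',cv2.resize(snapshot('side')[120:420,180:500],(640,600)))"
```

```text
t 7.5 e,s,z -22.7 136.0 61.7 F [-0.4 -0.5  0.5] gap 15.4
shift [164.7 -54.6 -64.1] turn [ 0.004  0.003 -0.003]
```

View pics/t3.png

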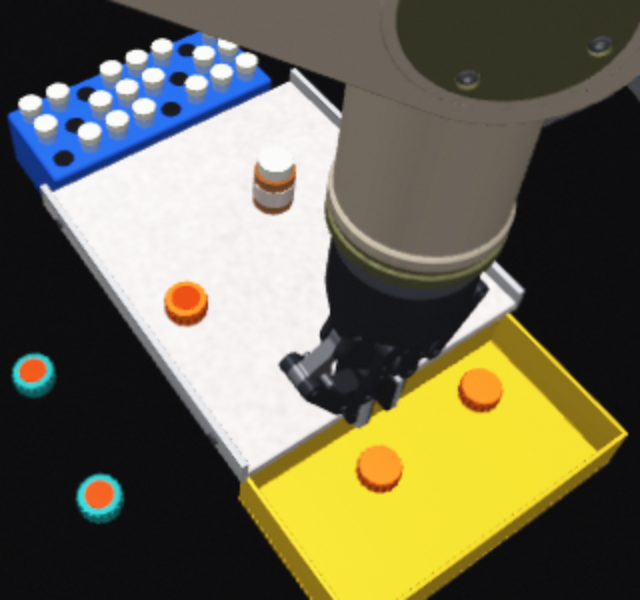

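Caps A and B are now lying in the tray, at (480,390) and (380,468). Cap C, at (186,302), and the vial are where they were.

Emit:
{"name": "servo_tool", "arguments": {"motion": [[15,0,0,-30,0,0,0],[15,0,0,-30,0,0,0],[15,38,-13,0,0,0,0],[15,38,-13,0,0,0,0],[15,38,-13,0,0,0,0],[15,30,-10,0,0,0,0],[15,8,-4,0,0,0,0],[15,0,0,0,0,0,0],[15,0,0,0,0,0,0]]}}

```text
time: 8.45
tool_pos: [481.8, -35.1, 123.2]
tcp_rot: [179.7, 0.0, 105.1]
ft_force: [1.1, 0.1, -0.2]
finger_gap: 15.2
```

```bash
python3 -c "
from h import *
go(-77,-29,62)"
```

```text
t 8.45 e,s,z -76.9 -25.2 123.2 F [ 1.1  0.1 -0.2] gap 15.2
shift [ 3.8 -0.3 61.2] turn [0.005 0.    0.   ]
```

Emit:
{"name": "servo_tool", "arguments": {"motion": [[15,4,-1,22,0.005,0,0],[15,0,-1,22,0,0,0],[15,0,-1,10,0,0,0],[15,0,-1,4,0,0,0],[15,0,0,1,0,0,0],[15,0,0,0,0,0,0]]}}

```text
time: 9.05
tool_pos: [481.6, -36.8, 64.7]
tcp_rot: [179.8, 0.2, 104.9]
ft_force: [-0.8, -0.7, -0.5]
finger_gap: 15.3
```

```bash
python3 -c "
from h import *
go(-77,128,62)"
```

```text
t 9.05 e,s,z -77.6 -23.7 64.7 F [-0.8 -0.7 -0.5] gap 15.3
shift [-151.6    1.3    3.2] turn [ 0.004  0.003 -0.004]
```

Emit:
{"name": "servo_tool", "arguments": {"motion": [[15,-4,0.5,1.5,0,0,0],[15,-9,0,1,0,0,0],[15,-12,0,0.3,0,0,0],[15,-13,0,0,0,0,0],[15,-13,0,0,0,0,0],[15,-13,0,0,0,0,0]]}}

```text
time: 9.65
tool_pos: [502.0, -103.8, 64.9]
tcp_rot: [179.5, 0.3, 105.0]
ft_force: [0.3, 0.7, 0.4]
finger_gap: 15.0
```

```bash
python3 -c "
from h import *
go(-77,132,62)"
```

```text
t 9.65 e,s,z -75.4 46.3 64.9 F [0.3 0.7 0.4] gap 15.0
shift [-85.6  -1.4   3.4] turn [ 0.008  0.006 -0.002]
```

Emit:
{"name": "servo_tool", "arguments": {"motion": [[15,-12,-0.5,1.5,0,0,0],[15,-13,-0.5,1.2,0,0,0],[15,-13,0,0.5,0,0,0],[15,-13,0,0,0,0,0],[15,-13,0,0,0,0,0],[15,-13,0,0,0,0,0],[15,-4,0,0,0,0,0]]}}

```text
time: 10.35
tool_pos: [523.7, -191.8, 61.7]
tcp_rot: [179.5, 0.3, 104.8]
ft_force: [0.0, -0.6, 0.1]
finger_gap: 15.3
```

```bash
python3 -c "
from h import *
go(-77,132,62)"
```

```text
t 10.35 e,s,z -77.4 136.8 61.7 F [ 0.  -0.6  0.1] gap 15.3
shift [ 4.9  0.4 -0.3] turn [ 0.008  0.006 -0.005]
```

Now I'll lift well clear and check.

Emit:
{"name": "servo_tool", "arguments": {"motion": [[15,0,0,-40,0,0,0],[15,0,0,-45,0,0,0],[15,0,0,-45,0,0,0],[15,-40,0,-15,0,0,0],[15,-40,0,0,0,0,0],[15,-40,0,0,0,0,0],[15,-20,0,0,0,0,0],[15,0,0,0,0,0,0],[15,0,0,0,0,0,0],[15,0,0,0,0,0,0]]}}

```text
time: 11.35
tool_pos: [559.1, -330.5, 212.3]
tcp_rot: [179.6, 0.2, 105.0]
ft_force: [0.1, 0.4, -0.4]
finger_gap: 15.1
```

```bash
python3 -c "
from h import *
go(-77,132,62)
a=snapshot('side')[100:400,150:500];b=snapshot('top')[100:400,150:500]
cv2.imwrite('pics/t4.png',cv2.resize(np.hstack([a,b]),(800,343)))"
```

```text
t 11.35 e,s,z -79.5 280.0 212.3 F [ 0.1  0.4 -0.4] gap 15.1
shift [148.7   1.2 149.7] turn [ 0.006  0.004 -0.002]
```

View pics/t4.png

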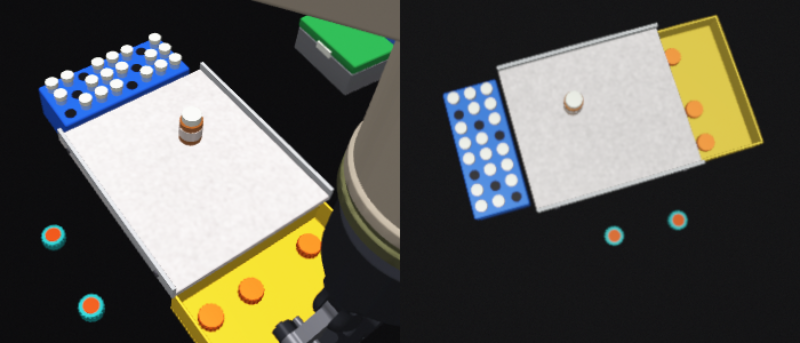

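Both views show all three caps in the tray: side (309,245), (251,290), (211,317) and top (672,57), (694,109), (705,142). The vial is standing, the rack and look-alikes are unmoved, and the arm is clear.

```bash
python3 -c "
from bench import *
print(hand_in())"
```

```text
the job is handed in; nothing more can be done
None
```

All three orange caps are in the yellow waste tray. I swept each one down its own lane with the two fingertips set about 15 mm apart, never gripping or lifting a cap.

In the last pictures from both cameras, all three caps lie in the tray. The vial is still standing in its lane, and the rack and both turquoise look-alikes look unmoved. The last motion ended at 11.35 s of the 48 s allowed. The wrist force stayed around 1 N at every reading. I handed in with the arm raised clear of everything.

No check failed. The tool drifted a few mm during the moves, and I corrected it as I went.

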